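# Press a watch's snap back home

### The arm

A 6-joint arm with a two-finger parallel gripper is mounted at the origin on the work surface. World frame = base frame: x ahead of the robot, y to its left, z up, the work surface at z = 0. Lengths are in m, angles in degrees, forces in N, time in s.
With the tool pointing down it reaches from about 0.3 to 1 m from the base axis. Payload 5.1 kg.
Tool frame: the origin (TCP) lies between the finger pads; the fingertips stand 14 mm ahead of it and the grasp point (between the pads) lies 5 mm behind it; z points along the fingers, x is the direction in which the jaws open and shut, and the axes are right-handed (so a half turn about z gives the same grasp; the last joint's range is limited). The gripper opens to 95 mm and grips with 3 to 60 N. Pads are 20 mm wide; open, the fingers measure 119 mm over their backs; the gripper's body (75 mm by 180 mm) begins 59 mm behind the grasp point.
Start: joints at [-78.988, 7.093, 94.555, -0, 78.352, -4.733], TCP at [0.176, -0.626, 0.229] pointing down, gripper open.
Joint ranges: [-149.61, 149.61], [-58.7, 133.49], [1.44, 155.28], [-77.14, 257.14], [18.33, 153.61], [-166.67, 166.67]. Speed limits (degrees/s): [147.25, 147.25, 180, 180, 180, 180].

### API

Orientations are given as [roll, pitch, yaw] about the fixed x, y, z axes, in that order (R = Rz(yaw) Ry(pitch) Rx(roll)).
In Python, from cell import monitor, viewer, workorder gives the robot as it stands.
- The arm moves only by the tool servo_tool, never from a script. Its argument "motion" is a list of rows, each a list of 2 entries, a list of its own where there are three numbers: the shift along the tool's x, y, z in cm, then the turn about the tool's z in degrees. In form: [[[x, y, z], roll], ...]. A call has exactly 8 rows; each row shifts and turns the commanded pose from where the row before left it, along the tool's axes as they then stand; what a row does not reach is not made up. A row lasts 1/8 s, in which the tool goes at most 62.5 mm and 10.7 degrees, less where a joint would pass 70% of its speed; a pose out of reach is approached as far as the arm can. A call with a gripper value outside its range is refused whole. "hand" is the closure, from 0 (fully open) to 1 (shut), set as the call begins (left out, the last holds). The fingers move at their own pace and stop on an object; the grip force is fixed at half the most. Time passes only in rows, so rows that do not move let the fingers close, or fill a call up. It gives the time, the measured TCP pose, the force and the opening at its end, in the units of the state.
- monitor.get_obs(): the state, without advancing time (a new reading comes with each control period).
- viewer.read_camera(name): name is "scene" or "top" or "wrist"; returns (picture, depth): 480x640x3 uint8, blue, green, red; 480x640 float32, m along the optical axis (not along the pixel's ray), 0 where there is no reading.
- viewer.camera_info(name): a dict with "intrinsics" (3x3 intrinsics, pixels), "k1" (the pictures are not rectified: a ray, as slopes to the right and down, at radius r is drawn at 1 + k1 r^2 times it, then the intrinsics apply), "xyz" and "rotation" of the camera in the world; the wrist camera has in their place "tool_from_camera" (4x4, takes a point from camera to tool coordinates, whose origin is the TCP and whose axes are the tool frame's). Camera axes: x right, y up, looking along -z (the intrinsics and any distortion apply to the point x, -y, -z); pixel columns grow to the right and rows downward; lengths in m; the calibration is good to about 2 mm. A picture is of the moment at which its call begins: read the wrist's pose just before it. camera_info takes no time and is no camera call.
- workorder.hand_in(): hands the job in, once; it reports no verdict.
The state is a dict: "clock": time; "q": joint angles; "dq": joint speeds; "effort": joint torques, N m; "eef_pos": TCP position; "tool_rot": TCP orientation; "ft_force": force on the tool from outside, world axes, zero at the start; "moment": the same for the moment, N m; "width": finger opening in m.
Only numpy, scipy, OpenCV 4.12 (cv2) and the standard library are available. Lean on these libraries where they do the work, as an engineer would, in place of code of your own. Each camera call takes 0.05 s, during which the arm holds its last target. There are 200 camera calls.

### The job

Close this watch: set it down, without dropping it, face down in the blue nest of the green press and push the shuttle right in to its stop, so that the watch is under the ram. Then press the black palm knob down, past the touch of the pad and on until the brass back has snapped fully home, no harder than that needs (the crystal cracks), and let the knob come right up again. Leave the watch in the press and everything else on the bench where it is.

Things in the scene. Friction and masses are not known exactly. Their poses are not given: they have to be found in the camera images.
- watch: Steel watch head, no strap, face down on a leather pad 4 mm thick on the bench. Origin: centre of the underside (face); z up, through the back. Bezel 36 mm across (lower edge chamfered 1.5 mm) up to z = 4 mm; case 40 mm across, z = 4 to 10 mm; above it the brass back, 35 mm across, its top at z = 13.5 mm when just laid on, 11 mm when home. About 87 g.
- crown (a point): Outer end of the watch's crown (6 mm across) on the watch's +x axis, 23 mm from its centre, 7 mm above its face. Four lugs at x = +-9 to +-12 mm of the watch reach to y = +-24.5 mm, z = 4 to 9 mm. For a finger 20 mm wide the round flank is free of crown and lugs along lines 0.52 rad to either side of the watch's x axis.
- back_top (a point): Centre of the outer face of the watch's brass snap back: 13.5 to 12.9 mm above the watch's origin along its z as laid on, 11.0 mm when fully home on its shoulder. A tight fit: pressed with less than 11 N it stays put, it slides in at about 11 N, stays where it is left, and stands solid once home. More than 20 N of the ram on the watch cracks the crystal.
- press: Green bench press, fixed. Origin: on the bench under the ram's axis; front -x, z up. Base 100 mm wide, 16 mm high, x = -140 to +110 mm; two shuttle rails to 30 mm height; column at x = +78 mm; head above the ram's axis, 94 to 132 mm high and 40 mm across, so things are set into the nest only while the shuttle is out in front.
- ram: Ram with a round black palm knob, 40 mm across, on top. Origin: centre of the knob's flat top (36 mm across), 182 mm above the bench at rest. Slides straight down, 28 mm at most. A light return spring: about 2 N at first, 0.12 N/mm more as it goes down; it brings the knob right up when let go.
- pad_guide (a point): Fixed point on the ram's axis at the head's underside, 94 mm above the bench. Below it hangs the ram's white pad, 30 mm across, on a stiff cushion. It is screwed out differently each time: it meets the watch's back after 4 to 20 mm of knob travel, to be felt. Then the force on the knob rises steeply, about 10 N/mm (first stop), stays level while the back slides in, and rises as steeply again once it is home (second stop).
- shuttle (a joint): Travel of the aluminium shuttle plate (74 mm wide, top 38 mm above the bench) that carries the nest, m: 0 fully out in front of the press, 0.100 fully in against its stop, nest under the ram. It moves along the press's +x; friction about 2 N; it stays where it is left. It starts at 0 to 0.015.
- nest (a point): Centre of the floor of the blue nest on the shuttle, 41 mm above the bench. The recess is 39 mm across and 3 mm deep, its rim 51 mm across: the watch's bezel goes in, at any yaw, and its face rests on the floor. Axes as the press's.
- post_top (a point): Centre of the top of the shuttle's black handle post, 68 mm above the bench: round, upright, 14 mm across, 28 mm high, on the shuttle 98 mm in front (press's -x) of the nest's centre.
- bench_block: Steel bench block, 65 x 65 x 20 mm; a bystander on the bench, not to be moved. Origin on its underside.
- ring_clamp: Wooden ring clamp with a brass sleeve, lying, 130 x 30 x 26 mm; a bystander on the bench, not to be moved. Origin on its underside.
- bur_stand: Round wooden stand, 64 mm across, 22 mm high, with burs standing up to 55 mm; a bystander on the bench, not to be moved. Origin on its underside.
- loupe: Black eye loupe, 34 mm across, 26 mm high; a bystander on the bench, not to be moved. Origin on its underside.
- spare_die: Spare white nylon die, 38 mm across, 16 mm high with its brass stem; a bystander on the bench, not to be moved. Origin on its underside.
- case_knife: Small screwdriver-shaped case opener, lying, 140 mm long; a bystander on the bench, not to be moved. Origin on its underside.
- hammer: Brass-headed hammer, lying, 220 mm long; a bystander on the bench, not to be moved. Origin on its underside.
- parts_tin: Small aluminium tin, 56 mm across, 30 mm high; a bystander on the bench, not to be moved. Origin on its underside.

How it is judged (in metres and radians):
On the way, in this order (a step that is already met when the one before it is completed fails the run):
1. the watch sits face down in the nest, let go (horizontal distance between watch and nest below 0.003 m and z of watch in the frame of nest below 0.0015 m and angle between watch's own z axis and vertical below 0.06 rad and contact force between the fingers and watch below 0.1 N), for 0.2 s.
2. the shuttle is in against its stop with the watch in the nest (horizontal distance between watch and nest below 0.003 m and z of watch in the frame of nest below 0.0015 m and angle between watch's own z axis and vertical below 0.06 rad and value of joint shuttle above 0.097 m), for 0.2 s.
3. the ram has pressed the back fully home (all of step 2 and z of back_top in the frame of watch below 0.0114 m and contact force between ram and watch above 2 N), for 0.05 s.
4. the knob is right up again (z of ram in the frame of press above 0.1805 m), for 0.1 s.
At the end, for the whole second after the job is handed in: The watch lies in the nest (within 3 mm of its centre, face within 1.5 mm of the floor, level to 0.06 rad), the shuttle is within 3 mm of its stop, the back is within 0.4 mm of fully home, the knob is within 1.5 mm of its top position, the watch is at rest (all of step 2 and z of back_top in the frame of watch below 0.0114 m and z of ram in the frame of press above 0.1805 m and linear speed of watch below 0.01 m/s); the robot touches nothing.
It fails at once if the ram presses the watch with more than 20 N (contact force between ram and watch above 20 N).
It fails at once if the watch is tipped by more than 0.6 rad (angle between watch's own z axis and vertical above 0.6 rad).
It fails at once if the watch is dropped (moves at more than 0.35 m/s out of the fingers) (linear speed of watch above 0.35 m/s and contact force between the fingers and watch below 0.05 N).
It fails at once if a bystander is moved by more than 15 mm (distance of any of bench_block, ring_clamp, bur_stand, loupe, spare_die, case_knife, hammer, parts_tin from where it was at the start of the episode above 0.015 m).
It also fails if it takes over 66 s, if anything falls off the work surface, if the arm or the gripper's body presses on something with over 40 N, if the wrist force passes 120 N, or if a joint passes its speed limit or range.

## Working session

There is one attempt and no reset: what is moved stays moved. The work goes in short steps, Python scripts to look and compute and a tool call to move; the robot and the scene stay as the last step left them, time stands still between calls to the robot, and variables do not carry over. Pictures are saved under pics/ and viewed, about 8 in all and at most 12, crops included, and the job is handed in when it is done.

Besides the shell and the picture viewer there is one more tool, called by a JSON object that holds its "fn" and its "kwargs". servo_tool: Moves the arm, as the interface text tells. Its arguments: {"type":"object","properties":{"motion":{"type":"array"},"hand":{"type":"number"}},"required":["motion"]}

```bash
mkdir -p pics; ls; cat > h.py <<'E'
import numpy as np, cv2
from scipy.spatial.transform import Rotation as R
from cell import monitor, viewer, workorder
def tool():
    o=monitor.get_obs(); T=np.eye(4); T[:3,:3]=R.from_euler('xyz',o['tool_rot'],degrees=True).as_matrix(); T[:3,3]=o['eef_pos']; return T
def cam(name):
    T=tool() if name=='wrist' else None
    im,d=viewer.read_camera(name); c=viewer.camera_info(name)
    if name=='wrist': P=T@np.array(c['tool_from_camera'])
    else:
        P=np.eye(4); r=np.array(c['rotation'])
        P[:3,:3]=r if r.shape==(3,3) else R.from_euler('xyz',r,degrees=True).as_matrix(); P[:3,3]=c['xyz']
    return im,d,np.array(c['intrinsics']),c['k1'],P
def ray(uv,K,k1,P):
    uv=np.atleast_2d(np.array(uv,float)); p=cv2.undistortPoints(uv[:,None],K,np.array([k1,0,0,0.]))[:,0]
    return np.c_[p[:,0],-p[:,1],-np.ones(len(p))]@P[:3,:3].T
def onz(uv,z,K,k1,P):
    r=ray(uv,K,k1,P); return P[:3,3]+r*((z-P[2,3])/r[:,2])[:,None]
def ond(uv,d,K,k1,P):
    r=ray(uv,K,k1,P); uv=np.atleast_2d(np.array(uv)).astype(int); return P[:3,3]+r*d[uv[:,1],uv[:,0]][:,None]
E
python3 - <<'E'
from h import *
print(monitor.get_obs())
for n in('top','scene'):
    im,d,K,k1,P=cam(n); print(n,K,k1,P,viewer.camera_info(n)); cv2.imwrite(f'pics/{n}0.png',im); np.savez(f'{n}0.npz',im=im,d=d,K=K,k1=k1,P=P)
E
```

```text
pics
{'clock': 0.0, 'q': array([-7.89870456e+01,  7.13302240e+00,  9.46336100e+01, -1.12661029e-03,
        7.83514746e+01, -4.73177513e+00]), 'dq': array([-0.09111688,  0.01485444,  0.00339397,  0.0372915 ,  0.00057819,
       -0.11324588]), 'effort': array([ 3.14344288e-04, -4.17601955e+01, -3.59933245e+01,  7.75315706e-02,
        4.89862589e-02, -1.71078382e-04]), 'eef_pos': array([ 0.17623765, -0.62501613,  0.22739724]), 'tool_rot': array([-1.79991356e+02,  1.17795529e-01, -7.42550330e+01]), 'ft_force': array([ 0.17483142,  0.13179228, -0.28898422]), 'moment': array([-9.57962593e-03,  1.46299012e-02,  7.11743747e-05]), 'width': 0.09534062260870985}
top [[511.41837468   0.         324.5714961 ]
 [  0.         511.41837468 247.55261034]
 [  0.           0.           1.        ]] -0.016611532550137753 [[ 0.00442592  0.99569217 -0.09261487  0.44157218]
 [-0.99998543  0.00469323  0.00266861 -0.03771194]
 [ 0.00309178  0.09260171  0.99569843  1.52207024]
 [ 0.          0.          0.          1.        ]] {'intrinsics': array([[511.41837468,   0.        , 324.5714961 ],
       [  0.  
[... 286 characters left out ...]
[  0.         531.21499773 235.17373981]
 [  0.           0.           1.        ]] -0.051141028933268794 [[ 8.68081415e-01 -3.80652984e-01  3.18650219e-01  9.21767912e-01]
 [ 4.96421382e-01  6.64753568e-01 -5.58272788e-01 -6.64412350e-01]
 [ 6.84332896e-04  6.42811014e-01  7.66024498e-01  9.86762043e-01]
 [ 0.00000000e+00  0.00000000e+00  0.00000000e+00  1.00000000e+00]] {'intrinsics': array([[531.21499773,   0.        , 309.87440669],
       [  0.        , 531.21499773, 235.17373981],
       [  0.        ,   0.        ,   1.        ]]), 'k1': -0.051141028933268794, 'xyz': array([ 0.92176791, -0.66441235,  0.98676204]), 'rotation': array([ 4.00017618e+01, -3.92093898e-02,  2.97635293e+01])}
```

View pics/top0.png

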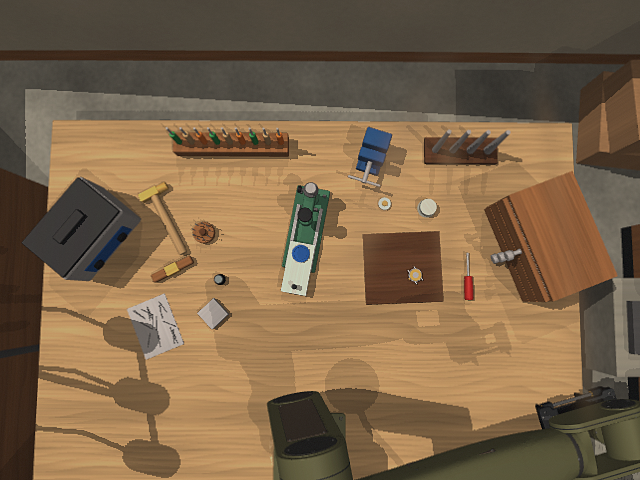

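View pics/scene0.png

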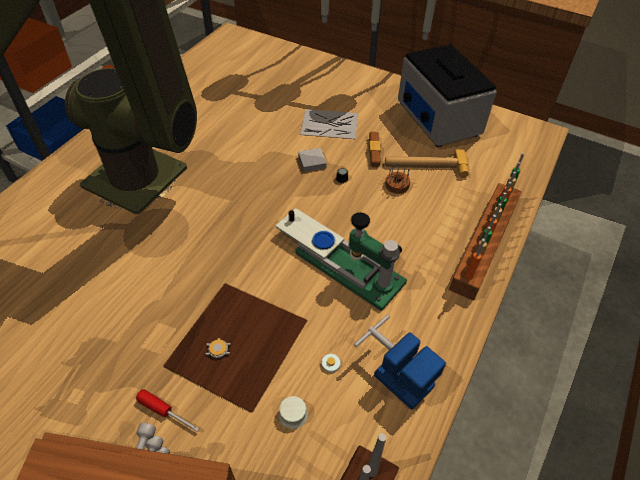

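The top view shows the watch at (415,275), the nest at (301,254), the post at about (294,288) and the knob at (305,214). The scene view agrees: watch (218,348), nest (323,240), post (291,215), knob (360,220).

```bash
python3 - <<'E'
from h import *
def mask(im,lo,hi,win):
    m=cv2.inRange(cv2.cvtColor(im,cv2.COLOR_BGR2HSV),lo,hi); w=np.zeros_like(m); x0,y0,x1,y1=win; w[y0:y1,x0:x1]=m[y0:y1,x0:x1]
    n,l,s,c=cv2.connectedComponentsWithStats(w); i=1+s[1:,4].argmax(); return c[i],s[i]
W={'top':dict(nest=((100,120,50),(130,255,255),(280,235,325,275),.042),knob=((0,0,0),(180,255,50),(290,200,320,226),.182),post=((0,0,0),(180,255,60),(284,278,304,298),.066),watch=((10,60,120),(30,255,255),(400,262,430,290),.0175)),
'scene':dict(nest=((100,120,50),(130,255,255),(300,220,345,260),.042),knob=((0,0,0),(180,255,50),(345,207,375,230),.18),post=((0,0,0),(180,255,60),(282,205,300,225),.06),watch=((10,60,120),(30,255,255),(200,335,236,362),.0175))}
for n in W:
    z=np.load(n+'0.npz'); a=(z['K'],float(z['k1']),z['P'])
    for k,(lo,hi,w,h) in W[n].items():
        try: c,s=mask(z['im'],lo,hi,w); print(n,k,c,s,onz(c,h,*a).round(4),ond(c,z['d'],*a).round(4))
        except Exception as e: print(n,k,e)
E
```

```text
top nest [300.30603448 253.06034483] [292 245  17  17 232] [[0.5628 0.0287 0.042 ]] [[0.563  0.0288 0.0398]]
top knob [304.57142857 214.36904762] [298 208  15  14 168] [[0.6542 0.012  0.182 ]] [[0.6534 0.0119 0.1869]]
top post [293.88888889 286.27777778] [292 284   5   5  18] [[0.4662 0.045  0.066 ]] [[0.4661 0.0446 0.0726]]
top watch [414.93103448 274.67816092] [408 269  14  12  87] [[ 0.5026 -0.3081  0.0175]] [[ 0.5027 -0.3084  0.0154]]
scene nest [323.11447811 239.32659933] [313 231  22  17 297] [[0.5615 0.0284 0.042 ]] [[0.5623 0.0268 0.0442]]
scene knob [359.97446809 220.44255319] [351 213  19  17 235] [[0.6551 0.008  0.18  ]] [[0.6553 0.0074 0.1808]]
scene post [291.02 215.9 ] [289 211   5  11  50] [[0.4685 0.0403 0.06  ]] [[0.4701 0.0379 0.0632]]
scene watch [217.43315508 346.54010695] [208 338  19  18 187] [[ 0.5022 -0.3078  0.0175]] [[ 0.5021 -0.3077  0.0171]]
```

{"fn": "servo_tool", "kwargs": {"motion": [[[-2.7,-5.0,0],0],[[-2.7,-5.0,0],0],[[-2.7,-5.0,0],0],[[-2.7,-5.0,0],0],[[-2.7,-5.0,0],0],[[-2.7,-5.0,0],0],[[-2.7,-5.0,0],0],[[-2.7,-5.0,0],0]], "hand": 0}}

```text
clock: 1.1
eef_pos: [0.5036, -0.3075, 0.2282]
tool_rot: [180.0, 0.0, -74.3]
ft_force: [1.5, -0.0, -0.3]
width: 0.0951
```

```bash
python3 - <<'E'
from h import *
o=monitor.get_obs(); print(o['clock'],o['eef_pos'],o['tool_rot'],o['q'],o['dq'])
im,d,K,k1,P=cam('wrist'); print(K,k1,viewer.camera_info('wrist')['tool_from_camera'])
cv2.imwrite('pics/w1.png',im); np.savez('w1.npz',im=im,d=d,K=K,k1=k1,P=P)
E
```

```text
1.1 [ 0.50362601 -0.3075259   0.22821129] [ 1.79979766e+02  1.97751255e-02 -7.42554114e+01] [-3.66188800e+01 -3.82132644e-01  1.02408176e+02 -4.03566204e-03
  7.80019721e+01  3.76373678e+01] [ 44.40700918  12.15074086 -12.07635118  -0.09827479  -0.33516957
  44.10791134]
[[377.13251606   0.         318.203851  ]
 [  0.         377.13251606 236.49555592]
 [  0.           0.           1.        ]] -0.03761746280915169 [[ 9.99999651e-01  3.64150113e-04 -7.52077438e-04  6.78810720e-04]
 [ 1.36575519e-04 -9.59171297e-01 -2.82825749e-01 -7.92217075e-02]
 [-8.24362120e-04  2.82825548e-01 -9.59171012e-01 -1.56406005e-01]
 [ 0.00000000e+00  0.00000000e+00  0.00000000e+00  1.00000000e+00]]
```

View pics/w1.png

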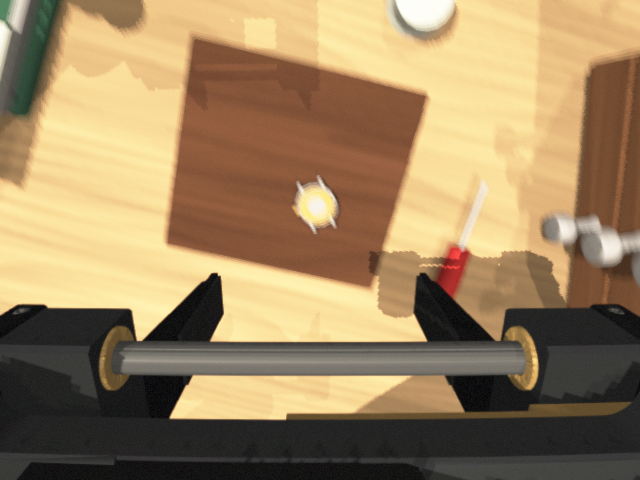

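Blurred by motion: the watch is at (316,205), with its lugs at (297,186), (321,180), (314,229) and (336,226), and the crown seems to be on the left. I'll go lower and let it settle for a sharp look.

{"fn": "servo_tool", "kwargs": {"motion": [[[0,0,4],4],[[0,0,4],4],[[0,0,2],0],[[0,0,0],0],[[0,0,0],0],[[0,0,0],0],[[0,0,0],0],[[0,0,0],0]]}}

```text
clock: 2.15
eef_pos: [0.503, -0.3094, 0.1293]
tool_rot: [-180.0, -0.0, -82.3]
ft_force: [-0.4, -0.4, -0.7]
width: 0.0946
```

```bash
cat > w.py <<'E'
from h import *
import sys
f=sys.argv[1]; x0,y0,x1,y1=map(int,sys.argv[2:6]); s=float(sys.argv[6])
o=monitor.get_obs(); print(o['clock'],o['eef_pos'],o['tool_rot'],o['ft_force'],abs(o['dq']).max())
im,d,K,k1,P=cam('wrist'); np.savez(f+'.npz',im=im,d=d,K=K,k1=k1,P=P,T=tool())
cv2.imwrite(f'pics/{f}.png',cv2.resize(im[y0:y1,x0:x1],None,fx=s,fy=s,interpolation=cv2.INTER_CUBIC))
E
python3 w.py w2 200 180 440 360 3
```

```text
2.15 [ 0.50296009 -0.30936928  0.12930819] [-1.79957053e+02 -3.88000883e-02 -8.22549423e+01] [-0.36422729 -0.36067513 -0.72847289] 0.2256190035238221
```

View pics/w2.png

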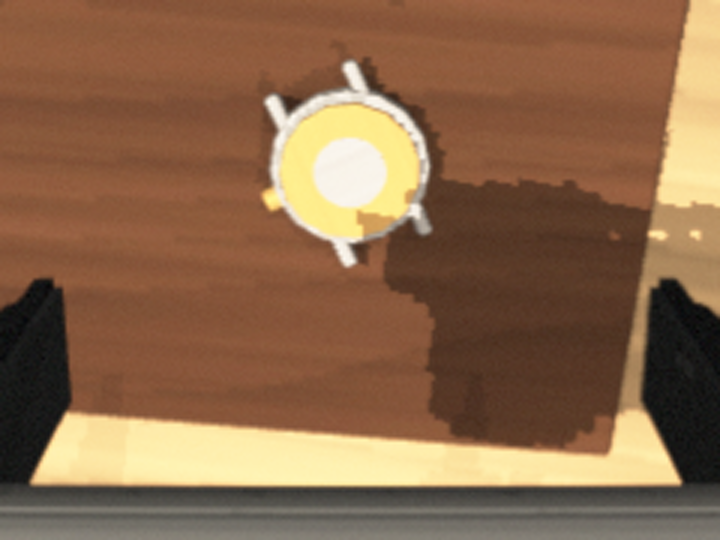

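Sharp view: the watch centre is at crop (350,170), the crown at (272,199), and the lug tips at (270,98), (350,63), (428,232) and (350,265).

```bash
python3 - <<'E'
from h import *
z=np.load('w2.npz'); a=(z['K'],float(z['k1']),z['P'])
full=lambda p:np.array(p,float)/3+[200,180]
L=onz(full([(270,98),(350,265),(350,63),(428,232)]),.004+.0085,*a)
c=onz(full([(272,199)]),.011,*a)[0]
hsv=cv2.cvtColor(z['im'],cv2.COLOR_BGR2HSV)
im=z['im'].copy(); roi=np.zeros(im.shape[:2],np.uint8); cv2.circle(roi,(317,236),30,255,-1)
m=((im[:,:,1]>115)&(roi>0)).astype(np.uint8); m=cv2.morphologyEx(m,cv2.MORPH_OPEN,cv2.getStructuringElement(2,(11,11)))
cs=max(cv2.findContours(m,0,1)[0],key=cv2.contourArea); (e,ax,an)=cv2.fitEllipse(cs); print('ell',e,ax)
print('ctr case top',onz(e,.014,*a)); print(np.linalg.norm(onz([e[0]+ax[0]/2,e[1]],.014,*a)-onz(e,.014,*a)))
print('lug mid',L.mean(0)); print('crown',c, np.linalg.norm(c-L.mean(0)))
ctr=onz(e,.014,*a)[0]; d=c-ctr; print('crown ang',np.degrees(np.arctan2(d[1],d[0])))
for i in(0,2):
    d=L[i+1]-L[i]; print('lug y dir',np.degrees(np.arctan2(d[1],d[0])),np.linalg.norm(d))
T=z['T']; print('in tool',(T[:3,:3].T@(ctr-T[:3,3])).round(4),(T[:3,:3].T@(L.mean(0)-T[:3,3])).round(4))
E
```

```text
ell (315.6163330078125, 234.86907958984375) (51.03589630126953, 53.06281661987305)
ctr case top [[ 0.5034403  -0.30842685  0.014     ]]
0.019146363479559694
lug mid [ 0.50265519 -0.30937169  0.0125    ]
crown [ 0.49096289 -0.29081622  0.011     ] 0.02198329587960935
crown ang 125.31814695278761
lug y dir -148.18061746140404 0.048344102711987275
lug y dir -147.8528129689892 0.048195896252245386
in tool [-0.0008 -0.0006  0.115 ] [0.     0.0003 0.1165]
```

{"fn": "servo_tool", "kwargs": {"motion": [[[0,0,3],5.7],[[0,0,3],0],[[0,0,2.5],0],[[0,0,1.5],0],[[0,0,0.6],0],[[0,0,0],0],[[0,0,0],0],[[0,0,0],0]]}}

```text
clock: 3.2
eef_pos: [0.5033, -0.3096, 0.0237]
tool_rot: [-179.9, -0.1, -88.0]
ft_force: [0.2, 0.1, -0.0]
width: 0.0951
```

{"fn": "servo_tool", "kwargs": {"motion": [[[0,0,0.07],0],[[0,0,0],0],[[0,0,0],0],[[0,0,0],0],[[0,0,0],0],[[0,0,0],0],[[0,0,0],0],[[0,0,0],0]], "hand": 1}}

```text
clock: 4.2
eef_pos: [0.5027, -0.3091, 0.0219]
tool_rot: [180.0, 0.0, -88.0]
ft_force: [-0.8, 0.2, 0.1]
width: 0.0391
```

{"fn": "servo_tool", "kwargs": {"motion": [[[0,0,-0.5],0],[[0,0,-1.5],0],[[0,0,-2],0],[[0,0,-3],-5],[[0,0,-3],-10],[[0,0,-3],-10],[[0,0,-1],-10],[[0,0,0],-10]]}}

```text
clock: 5.2
eef_pos: [0.5039, -0.31, 0.1659]
tool_rot: [-180.0, -0.3, -42.6]
ft_force: [0.2, 1.2, -2.0]
width: 0.0391
```

{"fn": "servo_tool", "kwargs": {"motion": [[[0,0,0],-10],[[0,0,0],-10],[[0,0,0],-10],[[0,0,0],-10],[[0,0,0],-10],[[0,0,0],-10],[[0,0,0],-10],[[0,0,0],-10]]}}

```text
clock: 6.2
eef_pos: [0.5031, -0.3094, 0.1639]
tool_rot: [179.9, -0.0, 37.4]
ft_force: [-0.3, 0.1, 0.1]
width: 0.0394
```

{"fn": "servo_tool", "kwargs": {"motion": [[[0,0,0],-10],[[0,0,0],-10],[[0,0,0],-10],[[0,0,0],-10],[[0,0,0],-10],[[0,0,0],-5],[[0,0,0],0],[[0,0,0],0]]}}

```text
clock: 7.2
eef_pos: [0.5029, -0.3093, 0.1629]
tool_rot: [179.9, 0.0, 92.0]
ft_force: [-0.8, -0.2, -0.8]
width: 0.0392
```

{"fn": "servo_tool", "kwargs": {"motion": [[[2,0.5,-1],0],[[5,1,-1],0],[[5,1,-1],0],[[5,1,0],0],[[5,1,0],0],[[5,1,0],0],[[4.6,1,0],0],[[2,0.6,0],0]]}}

```text
clock: 8.2
eef_pos: [0.5617, 0.0321, 0.1928]
tool_rot: [180.0, -0.0, 92.2]
ft_force: [1.0, -0.1, -1.6]
width: 0.0391
```

{"fn": "servo_tool", "kwargs": {"motion": [[[0,0,0],0],[[0,0,0],0],[[0,0,0],0],[[0,0,0],0],[[0,0,0],0],[[0,0,0],0],[[0,0,0],0],[[0,0,0],0]]}}

```text
clock: 9.2
eef_pos: [0.5617, 0.0292, 0.192]
tool_rot: [-180.0, -0.0, 92.0]
ft_force: [0.3, -0.1, -1.0]
width: 0.0396
```

```bash
python3 w.py w3 0 0 640 480 1
```

```text
9.2 [0.5616955  0.02917913 0.19195259] [-1.79999364e+02 -1.76639091e-03  9.20463004e+01] [ 0.34945304 -0.0939007  -0.9875729 ] 0.12104875349210231
```

View pics/w3.png

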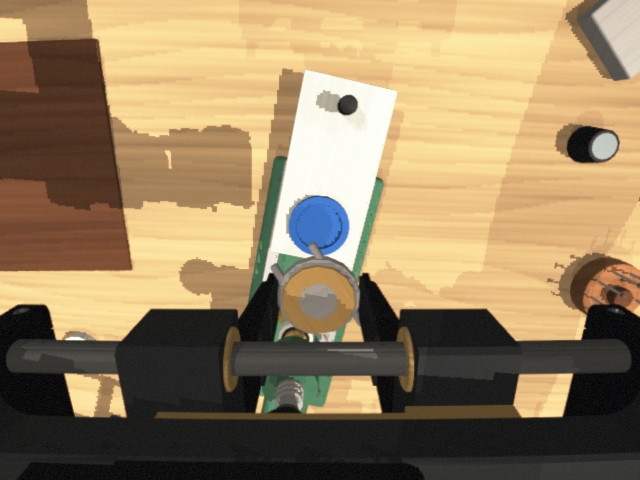

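The nest shows at (319,225), with only its lower edge touched by a lug. The post top is at (347,104), and the held watch at (319,295) is level between the fingers.

```bash
python3 - <<'E'
from h import *
z=np.load('w3.npz'); im=z['im']; a=(z['K'],float(z['k1']),z['P']); T=z['T']
hsv=cv2.cvtColor(im,cv2.COLOR_BGR2HSV)
def big(m,win):
    w=np.zeros_like(m); x0,y0,x1,y1=win; w[y0:y1,x0:x1]=m[y0:y1,x0:x1]
    return max(cv2.findContours(w,0,1)[0],key=cv2.contourArea)
c=big(cv2.inRange(hsv,(100,120,40),(130,255,255)),(270,180,370,270))
h=cv2.convexHull(c)[:,0]; p=onz(h,.044,*a)[:,:2]
def circ(p):
    A=np.c_[2*p,np.ones(len(p))]; s=np.linalg.lstsq(A,(p**2).sum(1),rcond=None)[0]; return s[:2],np.sqrt(s[2]+s[:2]@s[:2])
k=h[:,1]<240
print('nest',circ(p),circ(p[k]))
g=big(cv2.inRange(hsv,(8,70,60),(35,255,255)),(277,255,362,340)); e=cv2.fitEllipse(cv2.convexHull(g)); print('back ell',e)
zt=T[2,3]-.0048; q=onz(cv2.convexHull(g)[:,0],zt,*a)[:,:2]; print('watch',circ(q))
b=big(cv2.inRange(hsv,(0,0,0),(180,255,60)),(330,90,362,120)); 
q2=onz(cv2.convexHull(b)[:,0],.068,*a)[:,:2]; print('post',circ(q2),cv2.boundingRect(b))
# shuttle long edges -> direction
w=big(cv2.inRange(hsv,(0,0,190),(180,40,255)),(250,60,410,300)); r=cv2.minAreaRect(w); B=onz(cv2.boxPoints(r),.038,*a); print(B.round(4)); 
for i in range(4):
    d=B[(i+1)%4]-B[i]; print(np.linalg.norm(d),np.degrees(np.arctan2(d[1],d[0])))
n,wc,pc=circ(p[k])[0],circ(q)[0],circ(q2)[0]; d=n-pc; print('press yaw',np.degrees(np.arctan2(d[1],d[0])),np.linalg.norm(d))
dd=np.r_[n-wc,0]; print('move tool',(T[:3,:3].T@dd).round(4),'nest-tcp tool',(T[:3,:3].T@np.r_[n-T[:2,3],0]).round(4))
E
```

```text
nest (array([0.56186619, 0.02822485]), np.float64(0.02509022679507355)) (array([0.56168978, 0.02821204]), np.float64(0.024996548060327244))
back ell ((321.312255859375, 311.1228332519531), (82.33876037597656, 94.12272644042969), 155.8913116455078)
watch (array([0.56468051, 0.02972278]), np.float64(0.021488328111847484))
post (array([0.46756549, 0.04352873]), np.float64(0.005011356812764318)) (338, 99, 14, 15)
[[ 0.6147 -0.0199  0.038 ]
 [ 0.4402  0.0134  0.038 ]
 [ 0.451   0.0854  0.038 ]
 [ 0.63    0.0636  0.038 ]]
0.17766507926295222 169.18234168368468
0.07281769444245449 81.46251611832393
0.18030657525030142 -6.957479959185887
0.08490121586892736 -100.36908479975105
press yaw -9.242632116272894 0.09536238121758006
move tool [-0.0014 -0.003   0.    ] nest-tcp tool [-0.001 -0.     0.   ]
```

```bash
python3 - <<'E'
from h import *
z=np.load('w3.npz'); im=z['im']; a=(z['K'],float(z['k1']),z['P']); T=z['T']; t=T[2,3]
f=lambda uv,zz:(T[:3,:3].T@(onz(uv,zz,*a)[0]-T[:3,3])).round(4)
print('back',f((319,298),t-.0048)); print('case top row',f((319,257),t-.0083)); print('sides',f((278,293),t-.0083),f((359,293),t-.0083))
# brightness column profile
print(im[245:345:2,319].tolist())
E
```

```text
back [-0.0006 -0.003   0.0048]
case top row [-0.0006 -0.0221  0.0083]
sides [-0.0202 -0.0039  0.0083] [ 0.0185 -0.0039  0.0083]
[[194, 113, 60], [122, 74, 44], [114, 86, 76], [100, 104, 110], [119, 128, 134], [131, 141, 150], [134, 145, 153], [105, 113, 120], [141, 152, 160], [123, 132, 139], [74, 104, 126], [77, 136, 178], [79, 144, 188], [79, 143, 189], [82, 145, 191], [81, 145, 191], [82, 144, 192], [83, 146, 192], [82, 146, 191], [89, 145, 186], [146, 158, 166], [147, 158, 167], [147, 159, 168], [143, 153, 163], [140, 151, 161], [135, 147, 156], [116, 126, 134], [116, 124, 131], [116, 124, 133], [114, 123, 131], [116, 123, 133], [116, 124, 132], [115, 124, 131], [118, 127, 134], [119, 129, 136], [115, 124, 132], [117, 126, 134], [74, 120, 156], [66, 119, 155], [66, 119, 157], [66, 119, 157], [71, 122, 159], [62, 118, 155], [70, 122, 159], [119, 147, 168], [113, 121, 128], [114, 122, 129], [129, 139, 146], [101, 112, 114], [51, 53, 54]]
```

```bash
python3 - <<'E'
import cv2
im=cv2.imread('pics/w3.png')[170:350,250:390]; cv2.imwrite('pics/w3c.png',cv2.resize(im,None,fx=3.3,fy=3.3,interpolation=2))
E
```

```text
(no output)
```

View pics/w3c.png

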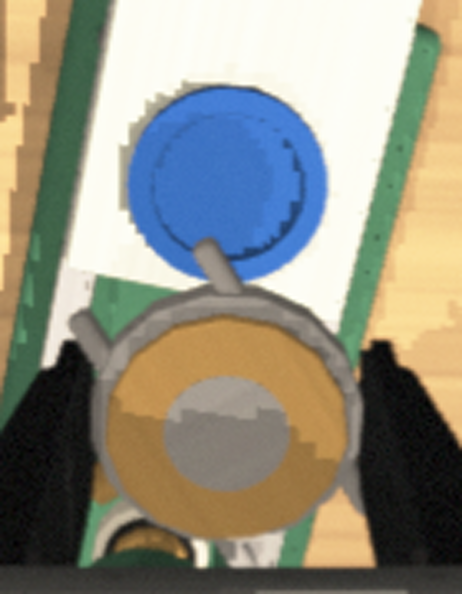

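{"fn": "servo_tool", "kwargs": {"motion": [[[0,0.12,2],0],[[0,0,3],0],[[0,0,3],0],[[0,0,2.5],0],[[0,0,1.5],0],[[0,0,0.5],0],[[0,0,0],0],[[0,0,0],0]]}}

```text
clock: 10.25
eef_pos: [0.5638, 0.0291, 0.0682]
tool_rot: [179.9, 0.0, 92.0]
ft_force: [-0.1, -0.6, -1.1]
width: 0.0393
```

{"fn": "servo_tool", "kwargs": {"motion": [[[0,0,0.1],0],[[0,0,0.1],0],[[0,0,0.1],0],[[0,0,0.1],0],[[0,0,0],0],[[0,0,0],0],[[0,0,0],0],[[0,0,0],0]]}}

```text
clock: 11.25
eef_pos: [0.5629, 0.0292, 0.063]
tool_rot: [180.0, -0.0, 92.0]
ft_force: [0.5, -0.7, -1.2]
width: 0.0391
```

{"fn": "servo_tool", "kwargs": {"motion": [[[0,0,0.05],0],[[0,0,0.05],0],[[0,0,0.05],0],[[0,0,0.05],0],[[0,0,0],0],[[0,0,0],0],[[0,0,0],0],[[0,0,0],0]]}}

```text
clock: 12.25
eef_pos: [0.5629, 0.0292, 0.061]
tool_rot: [180.0, 0.0, 92.0]
ft_force: [-0.7, 0.6, -1.2]
width: 0.0395
```

{"fn": "servo_tool", "kwargs": {"motion": [[[0,0,0.05],0],[[0,0,0.05],0],[[0,0,0.02],0],[[0,0,0],0],[[0,0,0],0],[[0,0,0],0],[[0,0,0],0],[[0,0,0],0]]}}

```text
clock: 13.25
eef_pos: [0.5629, 0.0292, 0.0598]
tool_rot: [180.0, 0.0, 92.0]
ft_force: [-0.6, -0.2, -1.3]
width: 0.0391
```

{"fn": "servo_tool", "kwargs": {"motion": [[[0,0,0.03],0],[[0,0,0.03],0],[[0,0,0],0],[[0,0,0],0],[[0,0,0],0],[[0,0,0],0],[[0,0,0],0],[[0,0,0],0]]}}

```text
clock: 14.25
eef_pos: [0.5629, 0.0292, 0.0592]
tool_rot: [180.0, 0.0, 92.0]
ft_force: [1.3, -0.2, -1.1]
width: 0.039
```

{"fn": "servo_tool", "kwargs": {"motion": [[[0,0,0.03],0],[[0,0,0.03],0],[[0,0,0],0],[[0,0,0],0],[[0,0,0],0],[[0,0,0],0],[[0,0,0],0],[[0,0,0],0]]}}

```text
clock: 15.25
eef_pos: [0.5631, 0.0292, 0.0589]
tool_rot: [180.0, 0.0, 92.0]
ft_force: [-2.5, 0.2, 5.1]
width: 0.039
```

Touched the floor (+6 N) at the expected height. Now I'll open.

{"fn": "servo_tool", "kwargs": {"motion": [[[0,0,0],0],[[0,0,0],0],[[0,0,0],0],[[0,0,0],0],[[0,0,0],0],[[0,0,0],0],[[0,0,0],0],[[0,0,0],0]], "hand": 0.4}}

```text
clock: 16.25
eef_pos: [0.5629, 0.0292, 0.0586]
tool_rot: [180.0, 0.0, 92.0]
ft_force: [-1.0, -0.6, 0.2]
width: 0.0572
```

{"fn": "servo_tool", "kwargs": {"motion": [[[0,0,-2],0],[[0,0,-4],0],[[0,0,-4],0],[[0,0,-2],0],[[0,0,0],0],[[0,0,0],0],[[0,0,0],0],[[0,0,0],0]]}}

```text
clock: 17.25
eef_pos: [0.5622, 0.0292, 0.1771]
tool_rot: [-179.9, -0.0, 92.0]
ft_force: [-1.2, -0.6, 0.2]
width: 0.0569
```

```bash
python3 w.py w4 240 60 400 300 2.5
```

```text
17.25 [0.56219387 0.02922527 0.1770629 ] [-1.79856616e+02 -1.32596859e-02  9.20434256e+01] [-1.17646942 -0.56133723  0.22595075] 0.38854222341714223
```

View pics/w4.png

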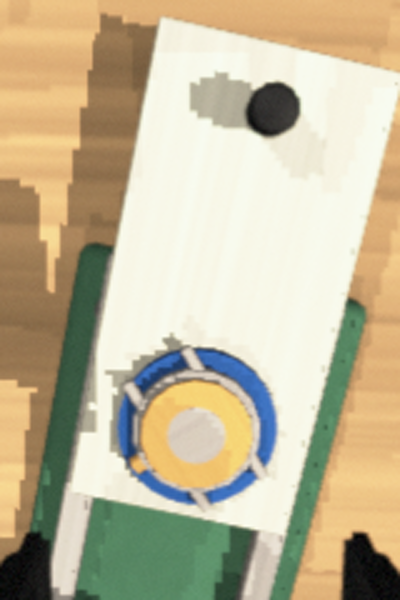

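The watch sits in the nest at crop (196,435), concentric and level. The post top is at crop (273,108), and the plate edges run (163,17)-(75,490) and (400,72)-(277,530).

```bash
python3 - <<'E'
from h import *
z=np.load('w4.npz'); im=z['im']; a=(z['K'],float(z['k1']),z['P']); T=z['T']
f=lambda p:np.array(p,float)/2.5+[240,60]
g=onz(f([(163,17),(75,490),(400,72),(277,530)]),.038,*a)
for i in(0,2):
    d=g[i+1]-g[i]; print(np.degrees(np.arctan2(d[1],d[0])))
print('width check',g[:,:2])
print('post',onz(f((273,108)),.068,*a)); print('watch',onz(f((196,434)),.0545,*a))
t=cv2.circle
hsv=cv2.cvtColor(im,cv2.COLOR_BGR2HSV); print(viewer.camera_info('top')['xyz'])
E
```

```text
-9.835367996220398
-10.801368484119385
width check [[ 0.4404059   0.01437852]
 [ 0.58678093 -0.0109979 ]
 [ 0.45286966  0.08467153]
 [ 0.59858888  0.05687049]]
post [[0.46624906 0.04549537 0.068     ]]
watch [[0.56134751 0.02829462 0.0545    ]]
[ 0.44157218 -0.03771194  1.52207024]
```

{"fn": "servo_tool", "kwargs": {"motion": [[[0.4,-1.5,0],0],[[0.6,-3,0],0],[[0.6,-3,0],0],[[0.6,-3,0],0],[[0.6,-2.5,0],0],[[0,0,0],6.1],[[0,0,0],6.1],[[0,0,0],0]], "hand": 1}}

```text
clock: 18.3
eef_pos: [0.4312, 0.0527, 0.1784]
tool_rot: [-180.0, -0.0, 79.9]
ft_force: [0.1, 1.2, -0.9]
width: 0.0003
```

{"fn": "servo_tool", "kwargs": {"motion": [[[0,0,3],0],[[0,0,3],0],[[0,0,3],0],[[0,0,2],0],[[0,0,0.5],0],[[0,0,0],0],[[0,0,0],0],[[0,0,0],0]]}}

```text
clock: 19.3
eef_pos: [0.4327, 0.0525, 0.0646]
tool_rot: [179.9, -0.0, 79.9]
ft_force: [0.3, -0.5, -0.1]
width: 0.0003
```

{"fn": "servo_tool", "kwargs": {"motion": [[[0,0.4,0],0],[[0,0.4,0],0],[[0,0.4,0],0],[[0,0.4,0],0],[[0,0.6,0],0],[[0,0.6,0],0],[[0,0.6,0],0],[[0,0.6,0],0]]}}

```text
clock: 20.3
eef_pos: [0.4716, 0.0454, 0.0634]
tool_rot: [-180.0, 0.0, 79.8]
ft_force: [-2.3, -0.3, 0.8]
width: -0.0
```

{"fn": "servo_tool", "kwargs": {"motion": [[[0,0.7,0],0],[[0,0.7,0],0],[[0,0.7,0],0],[[0,0.7,0],0],[[0,0.7,0],0],[[0,0.7,0],0],[[0,0.7,0],0],[[0,0.4,0],0]]}}

```text
clock: 21.3
eef_pos: [0.5239, 0.036, 0.0635]
tool_rot: [-180.0, 0.0, 79.8]
ft_force: [-1.9, 0.3, 0.4]
width: 0.0004
```

{"fn": "servo_tool", "kwargs": {"motion": [[[0,0.4,0],0],[[0,0.4,0],0],[[0,0.3,0],0],[[0,0.2,0],0],[[0,0.1,0],0],[[0,0,0],0],[[0,0,0],0],[[0,0,0],0]]}}

```text
clock: 22.3
eef_pos: [0.5375, 0.0337, 0.0637]
tool_rot: [180.0, -0.0, 79.8]
ft_force: [-1.6, 0.1, 0.1]
width: 0.0006
```

{"fn": "servo_tool", "kwargs": {"motion": [[[0,0.1,0],0],[[0,0.1,0],0],[[0,0.1,0],0],[[0,0,0],0],[[0,0,0],0],[[0,0,0],0],[[0,0,0],0],[[0,0,0],0]]}}

```text
clock: 23.3
eef_pos: [0.54, 0.0332, 0.0635]
tool_rot: [-180.0, -0.0, 79.8]
ft_force: [-4.5, 1.9, 2.2]
width: 0.0005
```

{"fn": "servo_tool", "kwargs": {"motion": [[[0,0.05,0],0],[[0,0.05,0],0],[[0,0,0],0],[[0,0,0],0],[[0,0,0],0],[[0,0,0],0],[[0,0,0],0],[[0,0,0],0]]}}

```text
clock: 24.3
eef_pos: [0.5401, 0.0332, 0.0635]
tool_rot: [-179.8, 0.0, 79.8]
ft_force: [-8.8, 1.5, 4.9]
width: 0.0003
```

Stalled at the stop: no more travel, and the force is up to 9 N. Next I'll back off, rise, and go over the knob.

{"fn": "servo_tool", "kwargs": {"motion": [[[0,-1,0],0],[[0,-1,0],0],[[0,0,-3],0],[[0,0,-4],0],[[0,0,-4],0],[[0,0,-4],0],[[0,0,-2],0],[[0,0,0],0]]}}

```text
clock: 25.3
eef_pos: [0.5223, 0.0365, 0.2349]
tool_rot: [179.8, -0.0, 79.8]
ft_force: [-0.5, -0.6, -0.4]
width: 0.0005
```

{"fn": "servo_tool", "kwargs": {"motion": [[[0,1,0],0],[[0,1.5,0],0],[[0,1.5,0],0],[[0,1,0],0],[[0,0.6,0],0],[[0,0,0],0],[[0,0,0],0],[[0,0,0],0]]}}

```text
clock: 26.3
eef_pos: [0.5764, 0.0267, 0.2337]
tool_rot: [180.0, -0.0, 79.9]
ft_force: [0.3, -0.1, 0.5]
width: 0.0007
```

```bash
python3 w.py w5 0 0 640 480 1
```

```text
26.3 [0.5764188  0.02672826 0.23371561] [ 1.79988711e+02 -3.67594863e-03  7.98545218e+01] [ 0.34650589 -0.06929096  0.46730483] 0.07858418804071839
```

View pics/w5.png

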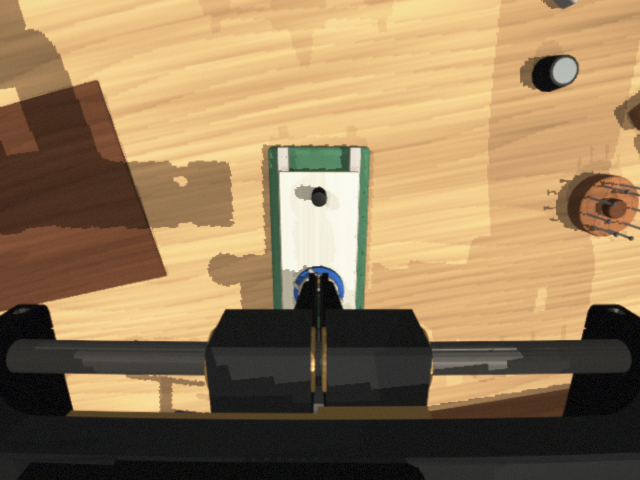

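The shuttle is in, with the post at (319,196) and the nest partly hidden at (319,288). The fingers lie on the press axis. I'll check the post and knob numerically.

```bash
python3 - <<'E'
from h import *
z=np.load('w5.npz'); a=(z['K'],float(z['k1']),z['P'])
print('post',onz((319,194.5),.068,*a),'ram by post+98',onz((319,194.5),.068,*a)[0,:2]+.098*np.array([.984,-.178]))
E
```

```text
post [[0.55368821 0.03029173 0.068     ]] ram by post+98 [0.65012021 0.01284773]
```

{"fn": "servo_tool", "kwargs": {"motion": [[[0,1,0],0],[[0,2,0],0],[[0,2,0],0],[[0,2,0],0],[[0,0.8,0],0],[[0,0,0],0],[[0,0,0],0],[[0,0,0],0]]}}

```text
clock: 27.35
eef_pos: [0.6531, 0.013, 0.2337]
tool_rot: [180.0, -0.0, 79.9]
ft_force: [0.2, -0.3, 0.6]
width: 0.0005
```

{"fn": "servo_tool", "kwargs": {"motion": [[[0,0,1],0],[[0,0,1],0],[[0,0,0.9],0],[[0,0,0.5],0],[[0,0,0.2],0],[[0,0,0.2],0],[[0,0,0.2],0],[[0,0,0],0]]}}

```text
clock: 28.35
eef_pos: [0.6536, 0.0128, 0.1941]
tool_rot: [180.0, -0.0, 79.8]
ft_force: [-0.2, -0.1, 2.8]
width: 0.0003
```

{"fn": "servo_tool", "kwargs": {"motion": [[[0,0,0.04],0],[[0,0,0.04],0],[[0,0,0.04],0],[[0,0,0.04],0],[[0,0,0.04],0],[[0,0,0.02],0],[[0,0,0],0],[[0,0,0],0]]}}

```text
clock: 29.35
eef_pos: [0.6535, 0.0129, 0.1914]
tool_rot: [180.0, 0.0, 79.8]
ft_force: [-0.9, 0.1, 2.7]
width: 0.0006
```

{"fn": "servo_tool", "kwargs": {"motion": [[[0,0,0.04],0],[[0,0,0.04],0],[[0,0,0.04],0],[[0,0,0.04],0],[[0,0,0.04],0],[[0,0,0.02],0],[[0,0,0],0],[[0,0,0],0]]}}

```text
clock: 30.35
eef_pos: [0.6536, 0.0128, 0.1898]
tool_rot: [180.0, -0.0, 79.8]
ft_force: [-1.3, -0.5, 4.8]
width: 0.0003
```

{"fn": "servo_tool", "kwargs": {"motion": [[[0,0,0.02],0],[[0,0,0.02],0],[[0,0,0.02],0],[[0,0,0],0],[[0,0,0],0],[[0,0,0],0],[[0,0,0],0],[[0,0,0],0]]}}

```text
clock: 31.35
eef_pos: [0.6536, 0.0128, 0.1896]
tool_rot: [180.0, -0.0, 79.8]
ft_force: [-0.9, 0.4, 7.0]
width: 0.0006
```

{"fn": "servo_tool", "kwargs": {"motion": [[[0,0,0.03],0],[[0,0,0.03],0],[[0,0,0.03],0],[[0,0,0.03],0],[[0,0,0],0],[[0,0,0],0],[[0,0,0],0],[[0,0,0],0]]}}

```text
clock: 32.35
eef_pos: [0.6536, 0.0129, 0.1893]
tool_rot: [180.0, -0.0, 79.9]
ft_force: [-3.2, -0.7, 9.7]
width: 0.0006
```

{"fn": "servo_tool", "kwargs": {"motion": [[[0,0,0.03],0],[[0,0,0.03],0],[[0,0,0.03],0],[[0,0,0.03],0],[[0,0,0.03],0],[[0,0,0],0],[[0,0,0],0],[[0,0,0],0]]}}

```text
clock: 33.35
eef_pos: [0.6536, 0.0129, 0.189]
tool_rot: [179.9, 0.0, 79.9]
ft_force: [-6.2, 0.8, 14.0]
width: 0.0002
```

{"fn": "servo_tool", "kwargs": {"motion": [[[0,0,0.03],0],[[0,0,0.03],0],[[0,0,0.03],0],[[0,0,0.03],0],[[0,0,0],0],[[0,0,0],0],[[0,0,0],0],[[0,0,0],0]]}}

```text
clock: 34.35
eef_pos: [0.6536, 0.0129, 0.1879]
tool_rot: [179.9, 0.0, 79.9]
ft_force: [-5.3, -0.0, 13.3]
width: 0.0006
```

Level at about 13.5 N, so the back is sliding in. I'll continue.

{"fn": "servo_tool", "kwargs": {"motion": [[[0,0,0.02],0],[[0,0,0.02],0],[[0,0,0.02],0],[[0,0,0.02],0],[[0,0,0],0],[[0,0,0],0],[[0,0,0],0],[[0,0,0],0]]}}

```text
clock: 35.35
eef_pos: [0.6536, 0.0128, 0.1872]
tool_rot: [179.9, 0.0, 79.9]
ft_force: [-5.7, -0.7, 14.0]
width: 0.0003
```

{"fn": "servo_tool", "kwargs": {"motion": [[[0,0,0.02],0],[[0,0,0.02],0],[[0,0,0.01],0],[[0,0,0],0],[[0,0,0],0],[[0,0,0],0],[[0,0,0],0],[[0,0,0],0]]}}

```text
clock: 36.35
eef_pos: [0.6536, 0.0128, 0.1867]
tool_rot: [179.9, 0.0, 79.9]
ft_force: [-6.8, -0.1, 14.6]
width: 0.0003
```

{"fn": "servo_tool", "kwargs": {"motion": [[[0,0,0.02],0],[[0,0,0.02],0],[[0,0,0.01],0],[[0,0,0],0],[[0,0,0],0],[[0,0,0],0],[[0,0,0],0],[[0,0,0],0]]}}

```text
clock: 37.35
eef_pos: [0.6536, 0.0129, 0.1865]
tool_rot: [179.9, 0.0, 79.9]
ft_force: [-6.9, 0.4, 15.4]
width: 0.0003
```

{"fn": "servo_tool", "kwargs": {"motion": [[[0,0,0.02],0],[[0,0,0.02],0],[[0,0,0.01],0],[[0,0,0],0],[[0,0,0],0],[[0,0,0],0],[[0,0,0],0],[[0,0,0],0]]}}

```text
clock: 38.35
eef_pos: [0.6536, 0.0129, 0.1863]
tool_rot: [179.9, 0.0, 79.9]
ft_force: [-7.5, 0.2, 15.9]
width: 0.0005
```

{"fn": "servo_tool", "kwargs": {"motion": [[[0,0,0.02],0],[[0,0,0.02],0],[[0,0,0.02],0],[[0,0,0],0],[[0,0,0],0],[[0,0,0],0],[[0,0,0],0],[[0,0,0],0]]}}

```text
clock: 39.35
eef_pos: [0.6536, 0.0129, 0.1862]
tool_rot: [179.9, 0.0, 79.9]
ft_force: [-7.6, -0.4, 17.4]
width: 0.0003
```

Second stop: 17.4 N on the knob, about 14.5 N on the watch, and solid. Now I'll let the knob up and withdraw.

{"fn": "servo_tool", "kwargs": {"motion": [[[0,0,-0.3],0],[[0,0,-0.5],0],[[0,0,-0.6],0],[[0,0,-1],0],[[0,0,-2],0],[[0,0,-2],0],[[0,0,-2],0],[[0,0,0],0]]}}

```text
clock: 40.35
eef_pos: [0.6547, 0.0128, 0.2693]
tool_rot: [179.7, -0.0, 79.8]
ft_force: [0.4, 0.0, -0.1]
width: 0.0007
```

{"fn": "servo_tool", "kwargs": {"motion": [[[0,-2,0],0],[[0,-3,0],0],[[0,-3,0],0],[[0,-3,0],0],[[0,-3,0],0],[[0,-3,0],0],[[0,0,0],0],[[0,0,0],0]]}}

```text
clock: 41.35
eef_pos: [0.4865, 0.0427, 0.2656]
tool_rot: [180.0, 0.0, 79.8]
ft_force: [-0.2, 0.4, -0.1]
width: 0.0006
```

```bash
python3 - <<'E'
from h import *
print(monitor.get_obs()['eef_pos'],monitor.get_obs()['ft_force'])
im,d,K,k1,P=cam('scene'); cv2.imwrite('pics/s9.png',cv2.resize(im[160:320,260:430],None,fx=4,fy=4,interpolation=2)); 
z=np.load('scene0.npz')
for D in (z['d'],d):
    print('knob patch',np.median(ond([(u,v) for u in range(355,366) for v in range(217,222)],D,K,k1,P),0))
E
```

```text
[0.48651179 0.04273929 0.26562619] [-0.18622935  0.41565679 -0.05016829]
knob patch [0.65379093 0.01054567 0.18142668]
knob patch [0.65400627 0.01039778 0.18152014]
```

View pics/s9.png

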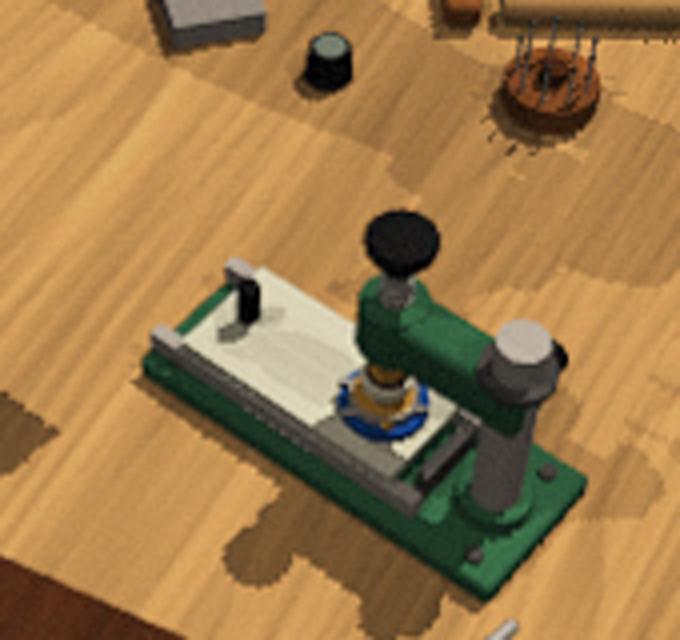

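The picture shows the watch in the blue nest under the pad at crop (383,400), the post at (248,300) and the knob up at (402,240). The knob's height is the same as at the start. Handing in.

```bash
python3 -c "
from h import *
print(workorder.hand_in())"
```

```text
the job is handed in; nothing more can be done
None
```

The watch is closed and in the press, and I handed the job in at about 41 s of the 66 s allowed. No verdict was reported.

- **Placing:** I gripped the watch by its flank, 30° off the crown axis. I lowered it into the nest until it touched at about 6 N, at the expected height, then let go. The close-up showed it level and concentric with the nest.
- **Shuttle:** I pushed it by its post until it stopped moving and the force rose to about 9 N. That puts the nest within about 1 mm of the ram's axis. A rough wrist-camera reading of the post put the nest about 3–4 mm short instead; I went by the stall.
- **Pressing:** The pad met the back after about 6 mm of knob travel. The force stayed level at 13–14 N on the knob while the back slid in, then turned solid after roughly 2.5 mm. I stopped at 17.4 N on the knob, which is about 14.5 N on the watch after taking off the spring.
- **Last checks:** After release, the camera put the knob at 181.5 mm, against 181.4 mm at the start. In the last picture the watch was in the nest under the ram and the fingers were clear.
- **Not measured directly:** I did not read the back's final height. That it is fully home rests on the second stop I felt and the slide distance. I also did not measure the bystanders again, but the arm kept clear of them.

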